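# Bed a grinder barrel in the V-cradle and pinch it against the end stop

### The job

Put the steel grinder barrel into the V-cradle for servicing: lower it gently between the tail slide and the end stop until you feel it bedded in both Vs, and only then let go of it. Then push the tail slide so that it drives the barrel along the Vs until the stop's red spring button is fully in and you are pushing firmly with about 15 N, and leave the barrel pinched there. Do not drop the barrel or ram anything, and leave everything else on the counter where it is.

Things in the scene. Friction and masses are not known exactly. Their poses are not given: they have to be found in the camera images.
- barrel_center (a point): Steel grinder barrel: plain cylinder, 44 mm diameter, 140 mm long, about 0.42 kg, two dark bands, both ends alike. The point is its middle, on the axis; x runs along the axis. It starts lying on a fixed wooden rest (36 mm wide, 170 mm long) that is narrower than the barrel, so fingers can pass at both sides; its axis is then 30 mm above the counter.
- cradle_axis (a point): Middle of the V-cradle, 60 mm above the counter, where the barrel's middle lies once lowered in and bedded. x runs along the V towards the blue end stop, y across, z up. The two V supports are centred 42 mm before and behind this point; 70 mm of free gap between them for the fingers.
- cradle: The fixed V-cradle; origin on the counter under its middle, axes as cradle_axis. Dark base plate 85 mm wide, 10 mm thick, from x = -170 to 140 mm. Two aluminium 90-degree V supports, 14 mm thick, 74 mm wide, tops 57 mm high, V mouths 56 mm wide. The blue end stop (52 mm wide, 76 mm tall) stands at +x, the tail slide at -x.
- stop_button (a joint): How far (m) the red spring button (20 mm diameter, on the V's axis) of the end stop is pressed in: 0 free, 0.006 fully in on a rigid shoulder; spring 1 N at first touch, 2 N fully in. Where the stop was set along the V is not measured: the free button's face is 80 to 90 mm ahead of the cradle's middle, so a bedded barrel slides 10 to 20 mm to touch it and 6 mm more to press it in.
- tail (a joint): Travel (m) of the tail slide along the V towards the stop: 0 fully back, 0.075 its limit. It slides at about 3 N and stays where it is left. Driving the barrel along the Vs adds about 2 to 7 N.
- tail_push (a point): Middle of the back of the tail slide's orange push plate, 70 mm above the counter; axes as the cradle's, push it along +x. The plate is 10 mm thick, 56 mm wide across the V and reaches from 16 to 90 mm above the counter. Behind it only the 10 mm base plate.
- tail_face (a point): Middle of the tail slide's round black pad (28 mm diameter), on the V's axis, 60 mm above the counter, 45 mm ahead of the back of the push plate; it meets the barrel's near end. At travel 0 it is 105 mm behind the cradle's middle.
- barrel: The grinder barrel of barrel_center; origin at its middle, x along its axis.
- bean_jar: Bystander: brown glass jar with black lid, 70 mm wide, 120 mm tall. Origin at its underside.
- pitcher: Bystander: steel milk pitcher with side handle, 84 mm wide, 100 mm tall. Origin at its underside.
- cup: Bystander: white mug-shaped cup, 64 mm wide, 58 mm tall. Origin at its underside.
- tamper: Bystander: dark steel coffee tamper standing on its 56 mm base, 80 mm tall. Origin at its underside.
- brush: Bystander: cleaning brush, 170 mm long, lying flat. Origin at its underside.
- driver: Bystander: screwdriver, 170 mm long, lying flat. Origin at its underside.
- portafilter: Bystander: steel filter holder, 68 mm bowl 30 mm tall with black handle reaching 167 mm from the bowl's centre along its -x. Origin at its underside.
Mind the look-alikes: they are no part of the job. Leave any blue look-alike of the barrel alone.

How it is judged:
By the outcome, as a careful person would: the job done as asked, in the order asked, and still so for the second after the job is handed in, with the robot touching nothing.
It also fails if it takes over 67 s, if anything falls off the work surface, if the arm or the gripper's body presses on something with over 40 N, if the wrist force passes 120 N, or if a joint passes its speed limit or range.

### The arm

A 6-joint arm with a two-finger parallel gripper is mounted at the origin on the work surface. World frame = base frame: x ahead of the robot, y to its left, z up, the work surface at z = 0. Lengths are in m, angles in degrees, forces in N, time in s.
With the tool pointing down it reaches from about 0.4 to 0.825 m from the base axis. Payload 7 kg.
Tool frame: the origin (TCP) lies midway between the tips of the shut fingers; the grasp point (between the pads) lies 19 mm behind it; z points along the fingers, y is the direction in which the jaws open and shut (so a half turn about z gives the same grasp; the last joint's range is limited). The gripper opens to 88 mm and grips with 3 to 60 N. Pads are 19 mm wide; open, the fingers measure 130 mm over their backs; the gripper's body (78 mm by 193 mm) begins 47 mm behind the grasp point.
Start: joints at [89.559, 20.546, 0.682, 0, -70.136, -16.507], TCP at [0.197, 0.646, 0.227] pointing down, gripper open.
Joint ranges: [-176.03, 176.03], [-82.01, 121.73], [-58.28, 71.71], [-173.87, 95.51], [-174.79, -0.11], [-173.66, 173.66]. Speed limits (degrees/s): [136.94, 136.94, 172.46, 180, 180, 180].

### API

Orientations are given as a 3x3 rotation matrix whose columns are the frame's x, y, z axes.
In Python, from rig import robot gives the robot as it stands. Calls block until the motion is done:
- robot.goto(position, orientation): joint-space move of the TCP to a pose.
- robot.servo_line(position, ori=None, speed=0.15): straight line of the TCP; ori=None keeps the orientation; speed is the mean speed in m/s.
- robot.movej(angles): joint-space move.
- robot.move_gripper(opening): opening from 0.0 (shut) to 1.0 (fully open); the grip force is fixed at half the most; returns when the fingers have stopped.
- robot.dwell(seconds).
- robot.ik(position, orientation): joint angles nearest the present ones, or None.
- robot.grab_frame(name): name is "scene" or "top"; returns (picture, depth): 420x560x3 uint8, red, green, blue; 420x560 float32, m along the optical axis (not along the pixel's ray), 0 where there is no reading.
- robot.camera_info(name): a dict with "vfov" (degrees; the focal length in pixels is half the picture's height over the tangent of half this angle, whatever the lens; pixels are square), "cx", "cy" (the principal point, pixels), "k1" (the pictures are not rectified: a ray, as slopes to the right and down, at radius r is drawn at 1 + k1 r^2 times it, then the intrinsics apply), "view" (4x4, takes a point from world to camera coordinates). Camera axes: x right, y down, z forward; pixel columns grow to the right and rows downward; lengths in m; the calibration is good to about 2 mm. A picture is of the moment at which its call begins. camera_info takes no time and is no camera call.
A pose or a line that the arm cannot do raises robot.Unreachable and nothing moves.
- robot.job_done(): hands the job in, once; it reports no verdict.
Readings, each from a call of its own:
- robot.read_t(): time.
- robot.read_qpos(): joint angles.
- robot.read_qvel(): joint speeds.
- robot.read_effort(): joint torques, N m.
- robot.read_position(): TCP position.
- robot.read_tcp_rot(): TCP orientation.
- robot.read_force(): force on the tool from outside, world axes, zero at the start.
- robot.read_ft_torque(): the same for the moment, N m.
- robot.read_grip_width(): opening from 0.0 (shut) to 1.0 (fully open).
Only numpy, scipy, OpenCV 4.12 (cv2) and the standard library are available. Lean on these libraries where they do the work, as an engineer would, in place of code of your own. Each camera call takes 0.05 s, during which the arm holds its last target.

## Working session

There is one attempt and no reset: what is moved stays moved. The work goes in short steps, each a Python script; the robot and the scene stay as the last script left them, time stands still between calls to the robot, and variables do not carry over. Pictures are saved under pics/ and viewed, and the job is handed in when it is done.

```bash
ls; mkdir -p pics; python3 - <<'E'
from rig import robot
import cv2,numpy as np
for n in("scene","top"):
    p,d=robot.grab_frame(n)
    np.savez(f"{n}0.npz",p=p,d=d)
    cv2.imwrite(f"pics/{n}0.png",p[:,:,::-1])
    print(n,robot.camera_info(n))
print(robot.read_t(),robot.read_force(),robot.read_tcp_rot(),robot.read_grip_width())
E
```

```text
pics
scene {'vfov': 48.13474884243357, 'cx': 278.1912379915055, 'cy': 209.4768563656115, 'k1': 0.041297036100811084, 'view': array([[ 0.79196727,  0.61053893, -0.00548305, -0.46236992],
       [ 0.49137573, -0.64267235, -0.58781131, -0.271347  ],
       [-0.36240549,  0.46283308, -0.80897948,  1.68500299],
       [ 0.        ,  0.        ,  0.        ,  1.        ]])}
top {'vfov': 56.77569506238258, 'cx': 281.2171004955442, 'cy': 207.88493208036752, 'k1': -0.09139606340332455, 'view': array([[-0.01960694, -0.99966622,  0.01682288, -0.01374385],
       [-0.99180192,  0.01732212, -0.12660531,  0.59927015],
       [ 0.12627164, -0.01916731, -0.99181051,  1.10434184],
       [ 0.        ,  0.        ,  0.        ,  1.        ]])}
0.1 [ 0.01981217  0.18380968 -0.41603192] [[ 9.56535495e-01 -2.91615786e-01 -2.81989019e-04]
 [-2.91615878e-01 -9.56534369e-01 -1.47673595e-03]
 [ 1.60907325e-04  1.49478283e-03 -9.99998870e-01]] 0.9983034657357768
```

View pics/scene0.png

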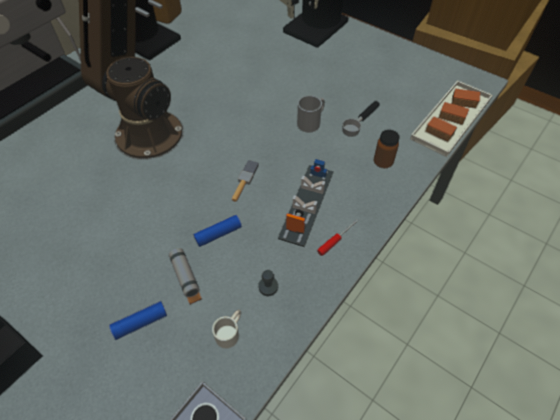

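View pics/top0.png

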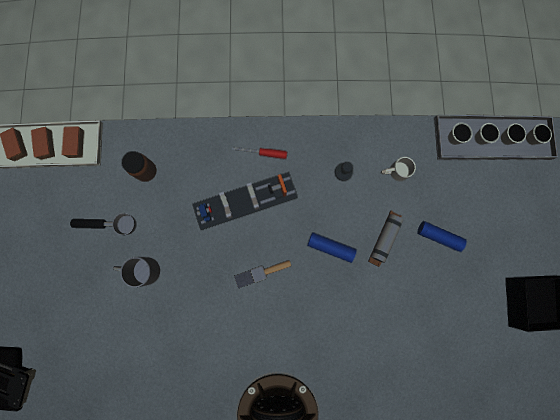

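```bash
cat > h.py <<'E'
import numpy as np,cv2
from rig import robot
def K(n):
    i=robot.camera_info(n); f=210/np.tan(np.radians(i['vfov']/2))
    return np.array([[f,0,i['cx']],[0,f,i['cy']],[0,0,1]]),np.array([i['k1'],0,0,0.]),i['view']
def onplane(n,px,z):
    k,d,V=K(n); s=cv2.undistortPoints(np.array(px,float).reshape(-1,1,2),k,d)[:,0]
    r=np.c_[s,np.ones(len(s))]@V[:3,:3]; c=-V[:3,:3].T@V[:3,3]
    return c+r*((z-c[2])/r[:,2])[:,None]
def proj(n,P):
    k,d,V=K(n); return cv2.projectPoints(np.array(P,float).reshape(-1,1,3),cv2.Rodrigues(V[:3,:3])[0],V[:3,3],k,d)[0][:,0]
def cloud(n,dep):
    v,u=np.nonzero(dep>0); k,d,V=K(n)
    s=cv2.undistortPoints(np.c_[u,v].astype(float).reshape(-1,1,2),k,d)[:,0]
    p=np.c_[s,np.ones(len(s))]*dep[v,u][:,None]
    out=np.full(dep.shape+(3,),np.nan); out[v,u]=(p-V[:3,3])@V[:3,:3]; return out
E
python3 - <<'E'
from h import *
def crop(n,f,x0,y0,w,h,s):
    p=np.load(f)['p'][y0:y0+h,x0:x0+w,::-1]
    return cv2.resize(p,(w*s,h*s),interpolation=cv2.INTER_CUBIC)
cv2.imwrite('pics/c_top_cradle.png',crop('top','top0.npz',185,165,120,70,6))
cv2.imwrite('pics/c_scene_cradle.png',crop('scene','scene0.npz',270,150,75,100,6))
cv2.imwrite('pics/c_top_barrel.png',crop('top','top0.npz',350,200,75,75,6))
T=cloud('top',np.load('top0.npz')['d'])
for v,u in((300,200),(240,320),(238,387),(200,225),(195,253)):print(v,u,T[v,u])
E
```

```text
300 200 [0.33258528 0.22067575 0.00043519]
240 320 [ 0.5023621  -0.13595482  0.04031537]
238 387 [ 0.50350139 -0.3312677   0.0502694 ]
200 225 [0.62472614 0.13991213 0.04150114]
195 253 [0.64011972 0.05813134 0.02940111]
```

View pics/c_top_cradle.png

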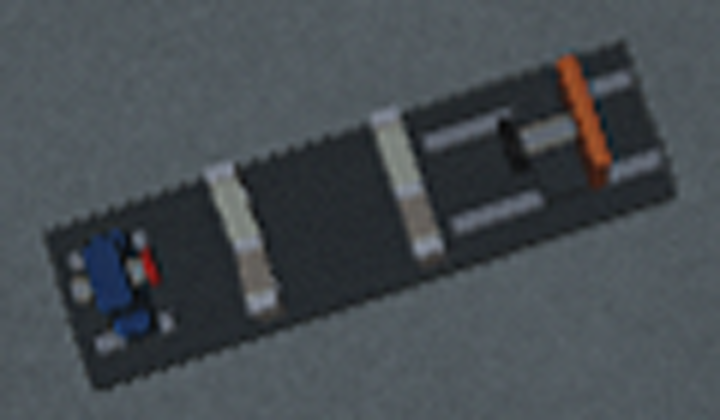

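View pics/c_scene_cradle.png

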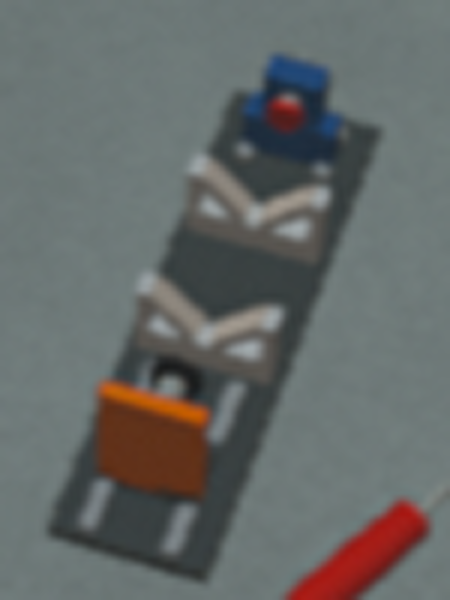

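View pics/c_top_barrel.png

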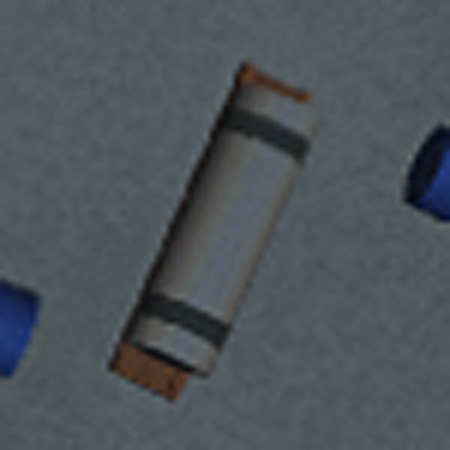

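```bash
cat > loc.py <<'E'
from h import *
import sys
def hull_rect(P): 
    (c,s,a)=cv2.minAreaRect(P[:,:2].astype(np.float32)*1000); return np.array(c)/1000,s,a
def cradle(n,p):
    c=proj(n,[0.635,0.085,0.01])[0]
    hsv=cv2.cvtColor(p,cv2.COLOR_RGB2HSV).astype(int)
    return c,hsv
def barrel(n,p,d,zax,guess,r=0.11,zmin=None):
    C=cloud(n,d); m=(np.abs(C[...,0]-guess[0])<r)&(np.abs(C[...,1]-guess[1])<r)&(C[...,2]>(zmin or zax-0.002))
    m=cv2.morphologyEx(m.astype(np.uint8),cv2.MORPH_OPEN,np.ones((3,3)))>0
    return C[m]
E
python3 - <<'E'
from loc import *
for n in('top','scene'):
    D=np.load(n+'0.npz');p,d=D['p'],D['d']
    C=cloud(n,d)
    # counter noise
    g=C[(np.abs(C[...,0]-0.4)<.05)&(np.abs(C[...,1]-.15)<.05)]; print(n,'counter z',g[:,2].mean(),g[:,2].std())
    P=barrel(n,p,d,0.03,(0.503,-0.331)); 
    print(n,'barrel n',len(P),'zmax',np.percentile(P[:,2],99),hull_rect(P))
    # cylinder fit: known z axis & radius, least squares
    from scipy.optimize import least_squares
    def f(x,P=P):
        a=np.array([np.cos(x[2]),np.sin(x[2])]); q=P[:,:2]-x[:2]; t=q@[-a[1],a[0]]
        return np.hypot(t,P[:,2]-x[3])-.022
    th=np.arctan2(*(np.array([.503,-.331])*0+[1,-.4]))  # placeholder
    best=None
    u,s,vt=np.linalg.svd(P[:,:2]-P[:,:2].mean(0),full_matrices=False); a0=np.arctan2(vt[0,1],vt[0,0])
    r=least_squares(f,[*P[:,:2].mean(0),a0,.03],loss='soft_l1',f_scale=.002)
    a=np.array([np.cos(r.x[2]),np.sin(r.x[2])]); t=(P[:,:2]-r.x[:2])@a
    lo,hi=np.percentile(t,[1,99]); print(' fit',r.x[:2]+a*(lo+hi)/2,np.degrees(r.x[2]),r.x[3],'len',hi-lo)
    # plate
    hsv=cv2.cvtColor(p,cv2.COLOR_RGB2HSV)
    m=((C[...,2]>.004)&(C[...,0]>.5)&(C[...,0]<.75)&(C[...,1]>-.12)&(C[...,1]<.28)).astype(np.uint8)
    nn,l,st,_=cv2.connectedComponentsWithStats(m); k=1+np.argmax(st[1:,4]); print(' comp',st[k])
    mm=(l==k)&(C[...,2]<.016)
    print(' plate',mm.sum(),hull_rect(C[mm]))
    cnt=max(cv2.findContours((l==k).astype(np.uint8),cv2.RETR_EXTERNAL,cv2.CHAIN_APPROX_NONE)[0],key=len)
    print(' contour', hull_rect(onplane(n,cnt[:,0],.01)))
    for nm,lo,hi in(('red',(0,150,60),(6,255,255)),('orange',(7,150,60),(15,255,255)),('blue',(105,120,30),(125,255,255))):
        o=(cv2.inRange(hsv,lo,hi)>0)&(l==k)
        if o.sum(): print(' ',nm,o.sum(),C[o].mean(0),C[o].max(0),C[o].min(0))
E
```

```text
top counter z 0.0009063255633545544 0.00429346111220571
top barrel n 796 zmax 0.05491784595733215 (array([ 0.48860541, -0.31199152]), (92.9494400024414, 197.0240478515625), 38.41769027709961)
 fit [ 0.49006936 -0.32604798] 149.7129142802209 0.02968546429502283 len 0.17292720438026254
 comp [ 192  171  106   59 2894]
 plate 2075 (array([0.63014575, 0.08339557]), (94.51153564453125, 315.07696533203125), 16.214847564697266)
 contour (array([0.62917212, 0.08323728]), (93.7634048461914, 314.2165222167969), 16.09492301940918)
  red 8 [0.60097127 0.15504054 0.06956686] [0.63720414 0.18527377 0.07371535] [ 0.58967869 -0.03297555  0.06744928]
  orange 71 [ 0.66177727 -0.02734062  0.08565093] [ 0.68712007 -0.0165472   0.09455363] [ 0.63773577 -0.03840572  0.03441674]
  blue 106 [0.5879048  0.198663   0.06456251] [0.61761946 0.21562085 0.07947715] [0.56651492 0.18636855 0.01351634]
scene counter z 0.0005290694601129151 0.0051947656139237
scene barrel n 847 zmax 0.055449153878121056 (array([ 0.49172382, -0.31312946]), (96.32748413085938, 195.63742065429688), 38.00068283081055)
 fit [ 0.49620802 -0.32765242] -29.693259461706965 0.029941738168884846 len 0.16699222903074706
 comp [ 278  159   55   88 2252]
 plate 1151 (array([0.62137421, 0.10291224]), (101.6408920288086, 355.2127685546875), 17.127050399780273)
 contour (array([0.62324725, 0.09911707]), (101.8668441772461, 353.77734375), 17.26038360595703)
  red 12 [0.60061092 0.18193089 0.06338146] [0.60623416 0.18397065 0.07035495] [0.59704468 0.1797899  0.05691063]
  orange 259 [ 0.66837217 -0.02884995  0.06166863] [ 0.69442657 -0.014917    0.09499746] [ 0.64085812 -0.03882894  0.01620801]
  blue 118 [0.59761816 0.19727181 0.05076036] [0.61998444 0.21208751 0.08087336] [0.56915538 0.18416558 0.01581605]
```

```bash
python3 - <<'E'
from loc import *
from scipy.optimize import least_squares
for n in('top','scene'):
    D=np.load(n+'0.npz');p,d=D['p'],D['d']
    g=cv2.cvtColor(p,cv2.COLOR_RGB2GRAY); hsv=cv2.cvtColor(p,cv2.COLOR_RGB2HSV)
    c=proj(n,[0.63,0.083,0.01])[0].astype(int)
    bg=np.median(g); plate=np.percentile(g[c[1]-20:c[1]+20,c[0]-30:c[0]+30],25); print(n,'bg',bg,'plate',plate)
    # upsample 4x, threshold half between
    s=4; G=cv2.resize(cv2.GaussianBlur(g,(0,0),.6).astype(np.float32),None,fx=s,fy=s,interpolation=cv2.INTER_CUBIC)
    q=proj(n,[[0.63+np.cos(np.radians(106))*a-np.sin(np.radians(106))*b,0.083+np.sin(np.radians(106))*a+np.cos(np.radians(106))*b,.01] for a,b in((-.19,-.07),(.19,-.07),(.19,.07),(-.19,.07))])
    roi=np.zeros(G.shape,np.uint8); cv2.fillPoly(roi,[(q*s).astype(np.int32)],1)
    m=((G<(bg+plate)/2)*roi).astype(np.uint8)
    cnt=max(cv2.findContours(m,cv2.RETR_EXTERNAL,cv2.CHAIN_APPROX_NONE)[0],key=cv2.contourArea)
    h=cv2.convexHull(cnt)[:,0]
    P=onplane(n,(h+.5)/s-.5,.01); c0,sz,a=hull_rect(P); print(' plate',c0,sz,a)
    if sz[0]<sz[1]: print('   axis deg',a+90)
    # barrel: grey pixels brighter/ within the box of rest
    k=proj(n,[.503,-.328,.03])[0].astype(int); w=34
    x0,y0=k-w; sub=hsv[y0:y0+2*w,x0:x0+2*w]; 
    print(' hsv centre',sub[w,w],'bg',np.median(sub.reshape(-1,3)[:300],0))
    im=cv2.resize(p[y0:y0+2*w,x0:x0+2*w,::-1],None,fx=8,fy=8,interpolation=cv2.INTER_NEAREST)
    cv2.imwrite(f'pics/b_{n}.png',im); print(' crop origin',x0,y0)
E
```

```text
top bg 87.0 plate 41.0
 plate [0.62741315 0.08458459] (87.67948150634766, 311.1889953613281) 17.718366622924805
   axis deg 107.7183666229248
 hsv centre [30  6 86] bg [102.  36.  96.]
 crop origin 349 204
scene bg 118.0 plate 82.75
 plate [0.62692474 0.09937913] (90.26612091064453, 351.6219177246094) 17.633543014526367
   axis deg 107.63354301452637
 hsv centre [ 94  16 128] bg [ 90.  25. 122.]
 crop origin 150 235
```

View pics/b_top.png

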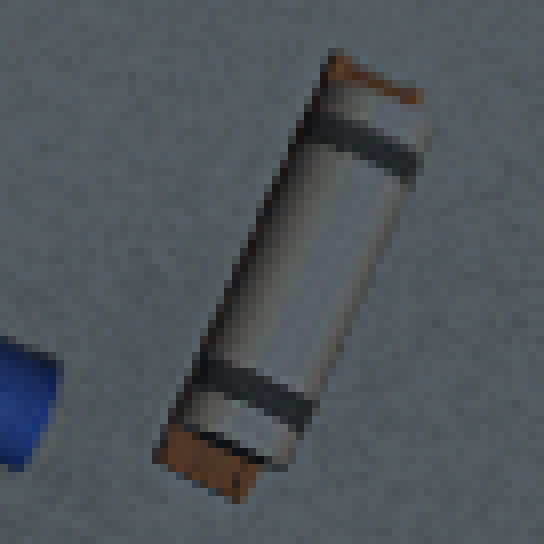

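View pics/b_scene.png

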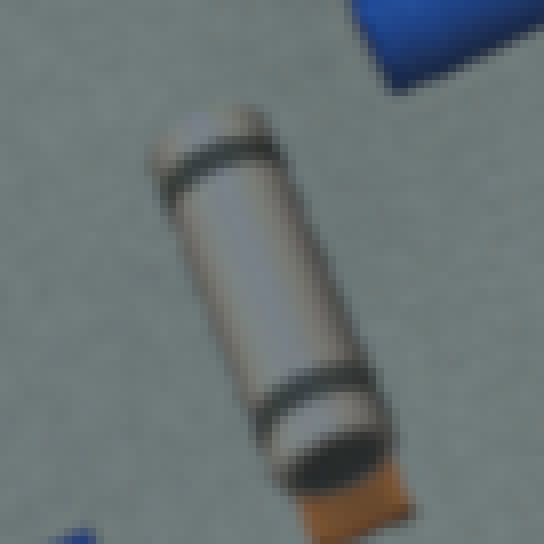

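```bash
cat > ov.py <<'E'
from loc import *
def ax(a): a=np.radians(a); return np.array([np.cos(a),np.sin(a),0]),np.array([-np.sin(a),np.cos(a),0])
def cpt(C,a,L): 
    e,f=ax(a); return np.array([[C[0],C[1],0]+e*x+f*y+np.array([0,0,z]) for x,y,z in L])
def draw(n,npz,polys,x0,y0,w,h,s,out):
    im=np.load(npz)['p'][y0:y0+h,x0:x0+w,::-1]; im=cv2.resize(im,None,fx=s,fy=s,interpolation=cv2.INTER_NEAREST).copy()
    im=np.clip(im.astype(float)*1.5,0,255).astype(np.uint8)
    for P,col in polys:
        q=((proj(n,P)+.5-[x0,y0])*s); cv2.polylines(im,[np.round(q*16).astype(np.int32)],True,col,1,cv2.LINE_AA,4)
    cv2.imwrite(out,im)
def cradle_polys(C,a,tail=0):
    L=[(cpt(C,a,[(-.17,-.0425,.01),(.14,-.0425,.01),(.14,.0425,.01),(-.17,.0425,.01)]),(0,255,0))]
    for x in(-.042,.042):
        L.append((cpt(C,a,[(x-.007,-.037,.057),(x-.007,-.028,.057),(x-.007,0,.029),(x-.007,.028,.057),(x-.007,.037,.057)]),(0,255,255)))
        L.append((cpt(C,a,[(x+.007,-.037,.057),(x+.007,-.028,.057),(x+.007,0,.029),(x+.007,.028,.057),(x+.007,.037,.057)]),(0,255,255)))
    b=-.15+tail
    for z in(.016,.09):L.append((cpt(C,a,[(b,-.028,z),(b,.028,z),(b+.01,.028,z),(b+.01,-.028,z)]),(255,0,255)))
    return L
def barrel_polys(B,a,z):
    L=[]
    for x in(-.07,.07):
        L.append((cpt(B,a,[(x,.022*np.cos(t),z+.022*np.sin(t)) for t in np.linspace(0,2*np.pi,25)]),(0,255,0)))
    for t in(0,np.pi/2,np.pi): L.append((cpt(B,a,[(x,.022*np.cos(t),z+.022*np.sin(t)) for x in(-.07,.07)]),(0,255,0)))
    return L
E
cat > t1.py <<'E'
from ov import *
o=np.array([349,204]); px=lambda *a:np.array(a)/8-.5+o
q=onplane('top',[px(362,146),px(257,392)],.03); print(q); d=q[0]-q[1]; ba=np.degrees(np.arctan2(d[1],d[0])); Bt=q.mean(0); print('top',Bt,ba,np.linalg.norm(d))
o=np.array([150,235])
q=onplane('scene',[px((172+278)/2,(200+152)/2),px((258+375)/2,(432+378)/2)],.03);d=q[0]-q[1]; print('scene',q.mean(0),np.degrees(np.arctan2(d[1],d[0])),np.linalg.norm(d))
import sys
C=(.6228,.0989);ca=107.72
draw('top','top0.npz',cradle_polys(C,ca),185,165,120,70,6,'pics/o_tc.png')
draw('scene','scene0.npz',cradle_polys(C,ca),270,150,75,100,6,'pics/o_sc.png')
draw('top','top0.npz',barrel_polys(Bt,ba,.03),349,204,68,68,8,'pics/o_tb.png')
draw('scene','scene0.npz',barrel_polys(Bt,ba,.03),150,235,68,68,8,'pics/o_sb.png')
i=[cv2.imread(f'pics/o_{k}.png') for k in('tb','sb')]; cv2.imwrite('pics/o_b.png',cv2.resize(np.hstack(i),(800,400)))
E
python3 t1.py
```

```text
[[ 0.55235535 -0.36024219  0.03      ]
 [ 0.46205463 -0.3159213   0.03      ]]
top [ 0.50720499 -0.33808175  0.03      ] -26.14246821824355 0.10059106125422387
scene [ 0.50298633 -0.33206263  0.03      ] 152.9407110638061 0.10060188822342668
```

View pics/o_tc.png

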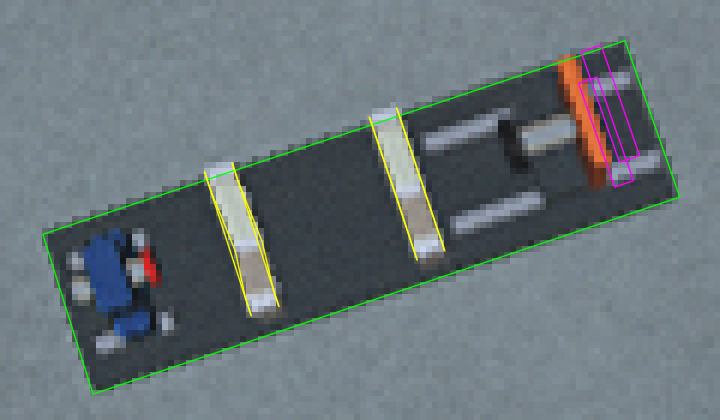

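View pics/o_sc.png

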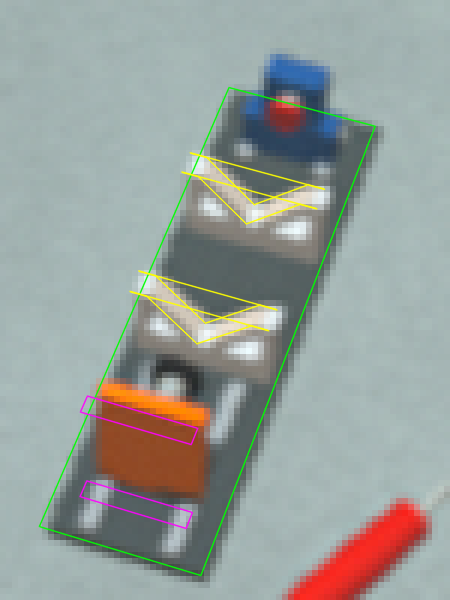

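View pics/o_b.png

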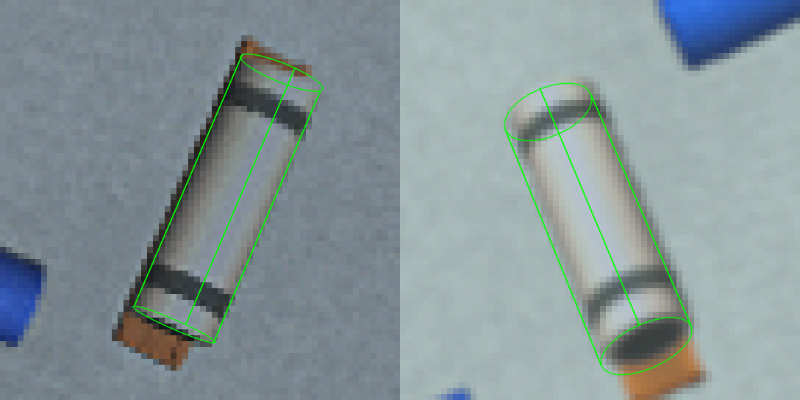

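```bash
cat > t2.py <<'E'
from ov import *
B=(.505,-.335);ba=-26.7
C=(.6235,.1005);ca=107.7
P=cradle_polys(C,ca,.012)
draw('top','top0.npz',P,185,165,120,70,6,'pics/o_tc2.png')
draw('scene','scene0.npz',P,270,150,75,100,6,'pics/o_sc2.png')
draw('top','top0.npz',barrel_polys(B,ba,.03),349,204,68,68,8,'pics/o_tb.png')
draw('scene','scene0.npz',barrel_polys(B,ba,.03),150,235,68,68,8,'pics/o_sb.png')
i=[cv2.imread(f'pics/o_{k}.png') for k in('tb','sb')]; cv2.imwrite('pics/o_b2.png',cv2.resize(np.hstack(i),(800,400)))
E
python3 t2.py
```

```text
(no output)
```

View pics/o_tc2.png

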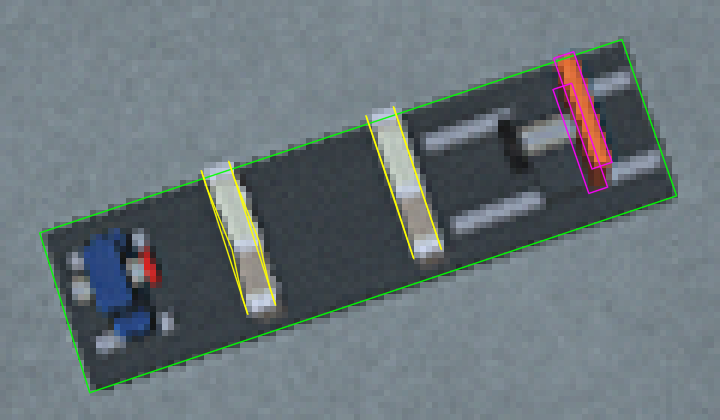

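View pics/o_sc2.png

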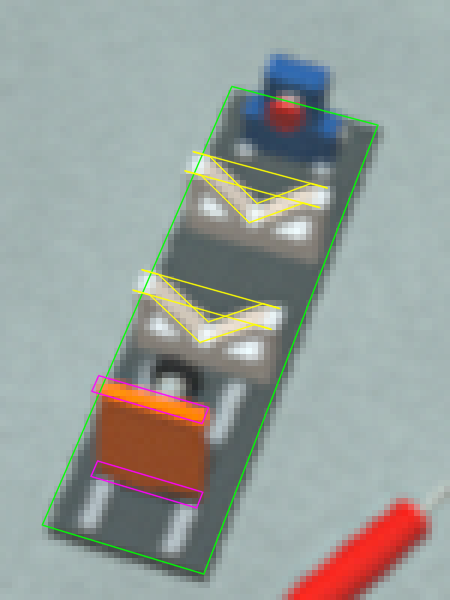

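View pics/o_b2.png

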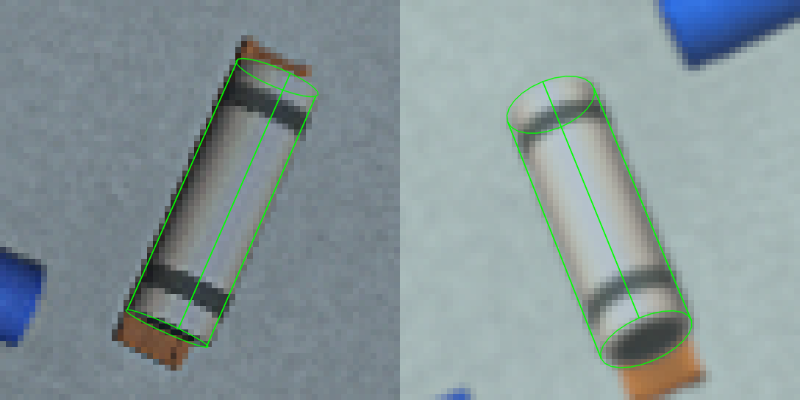

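```bash
cat >> h.py <<'E'
def Rz(th):
    c,s=np.cos(np.radians(th)),np.sin(np.radians(th)); return np.array([[c,s,0],[s,-c,0],[0,0,-1.]])
E
python3 - <<'E'
from h import *
B=(.5065,-.3365)
for th in(-27,153):
    for z in(.15,.011):print(th,z,robot.ik([*B,z],Rz(th)))
for th in(107.7,-72.3):
    for p in([.623,.099,.2],[.623,.099,.041],[.675,-.063,.05]):print(th,robot.ik(p,Rz(th)))
E
```

```text
-27 0.15 [-15.21283196  17.6896445  -14.0546033    0.         -58.2557522
  78.21283196]
-27 0.011 [-15.21283196  26.66902659 -21.85735411   0.         -41.4736193
  78.21283196]
153 0.15 [ -15.21283196   17.6896445   -14.0546033     0.          -58.2557522
 -101.78716804]
153 0.011 [ -15.21283196   26.66902659  -21.85735411    0.          -41.4736193
 -101.78716804]
107.7 [ 26.73031911  17.43268825  -7.4039761    0.         -65.16333565
 170.96968089]
107.7 [ 26.73031911  26.16133531 -17.44227128   0.         -46.39639341
 170.96968089]
107.7 [  11.10231167   29.189578    -10.48304628    0.          -50.32737572
 -173.40231167]
-72.3 [ 26.73031911  17.43268825  -7.4039761    0.         -65.16333565
  -9.03031911]
-72.3 [ 26.73031911  26.16133531 -17.44227128   0.         -46.39639341
  -9.03031911]
-72.3 [ 11.10231167  29.189578   -10.48304628   0.         -50.32737572
   6.59768833]
```

```bash
python3 - <<'E'
from h import *
B=(.5065,-.3365);R=Rz(-27)
robot.goto([*B,.14],R); print(robot.read_t(),robot.read_force())
robot.servo_line([*B,.013],R,speed=.1); print(robot.read_t(),robot.read_force(),robot.read_position())
for n in('top','scene'):
    p,d=robot.grab_frame(n); cv2.imwrite(f'pics/g_{n}.png',cv2.resize(p[180:340,100 if n=='scene' else 300:][:, :220,::-1],None,fx=3,fy=3))
E
```

```text
3.6917 [ 0.15772678 -0.90958042  0.86238985]
5.1083 [ 0.23308653  0.80663415 -0.87362831] [ 0.50697401 -0.33668826  0.01368343]
```

View pics/g_scene.png

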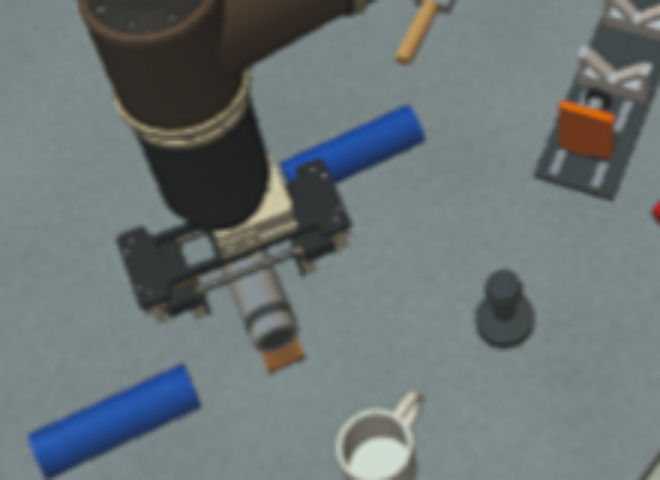

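The open jaws straddle the barrel around (262,300) in the crop. They are clear of both blue look-alikes and there is no contact force. Next I close the gripper and lift.

```bash
python3 - <<'E'
from h import *
P=lambda s:print(s,round(robot.read_t(),2),robot.read_force().round(2),robot.read_ft_torque().round(3),robot.read_position().round(4),round(robot.read_grip_width()*88,1))
robot.move_gripper(.58);P('pre')
robot.move_gripper(.3);P('closed')
p=robot.read_position()
robot.servo_line([p[0],p[1],p[2]+.02],speed=.04);P('lift')
robot.servo_line([p[0],p[1],.20],speed=.15);P('up')
for n in('top','scene'):
    q,d=robot.grab_frame(n); cv2.imwrite(f'pics/l_{n}.png',q[:,:,::-1])
robot.goto([.623,.099,.2],Rz(-72.3));P('over')
robot.servo_line([.623,.099,.13],Rz(-72.3),speed=.1);P('low')
for n in('top','scene'):
    q,d=robot.grab_frame(n);np.savez(n+'1.npz',p=q,d=d); cv2.imwrite(f'pics/v_{n}.png',q[:,:,::-1])
E
```

```text
pre 6.03 [ 0.44 -0.07 -0.03] [ 0.029  0.018 -0.022] [ 0.5065 -0.3365  0.013 ] 50.8
closed 6.33 [1.05 3.33 0.82] [ 1.366 -0.366 -0.018] [ 0.5068 -0.3362  0.0131] 43.5
lift 6.98 [-0.65  0.6  -5.09] [-0.028  0.089 -0.007] [ 0.5067 -0.3362  0.0331] 43.3
up 8.25 [ 0.03  0.51 -6.05] [ 0.03  -0.027 -0.016] [ 0.5062 -0.3359  0.1988] 43.8
over 10.0 [-1.13 -1.16 -3.87] [ 0.037 -0.021 -0.009] [0.623  0.0983 0.1999] 43.5
low 10.85 [ 0.26  0.12 -3.74] [ 0.066 -0.079 -0.012] [0.6236 0.099  0.1307] 43.5
```

View pics/l_scene.png

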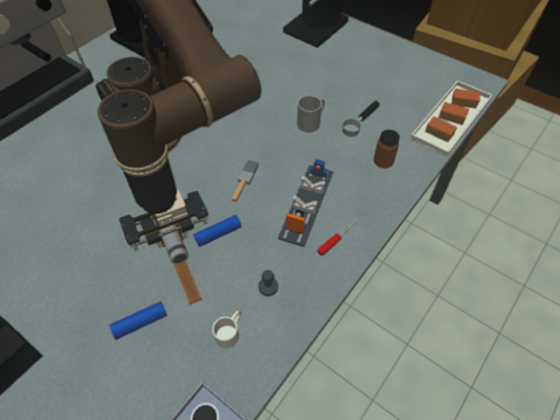

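View pics/v_scene.png

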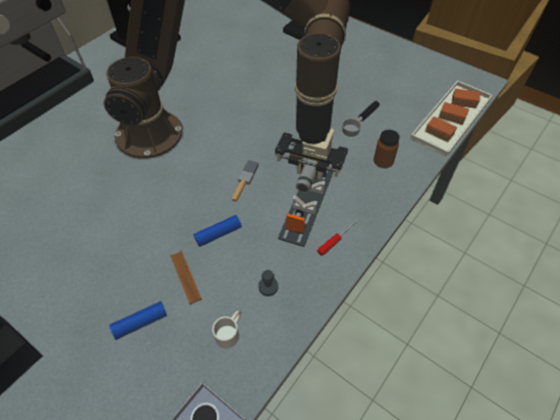

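View pics/v_top.png

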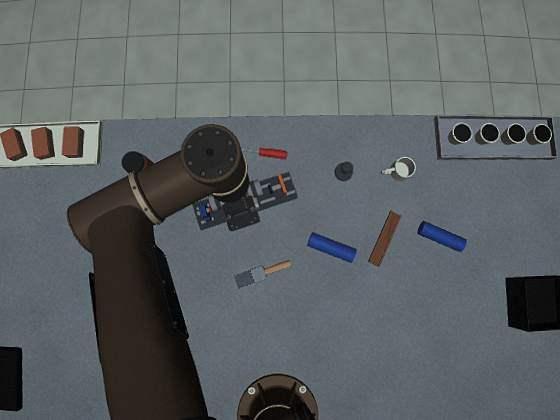

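```bash
cat > t3.py <<'E'
from ov import *
C=(.623,.099);ca=107.7
P=cradle_polys(C,ca,.012)+barrel_polys((.6236,.099),ca,.1475)
draw('scene','scene1.npz',P,265,130,80,120,5,'pics/o_s1.png')
draw('top','top1.npz',P,185,140,120,95,5,'pics/o_t1.png')
a,b=cv2.imread('pics/o_s1.png'),cv2.imread('pics/o_t1.png')
E
python3 t3.py
```

```text
(no output)
```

View pics/o_s1.png

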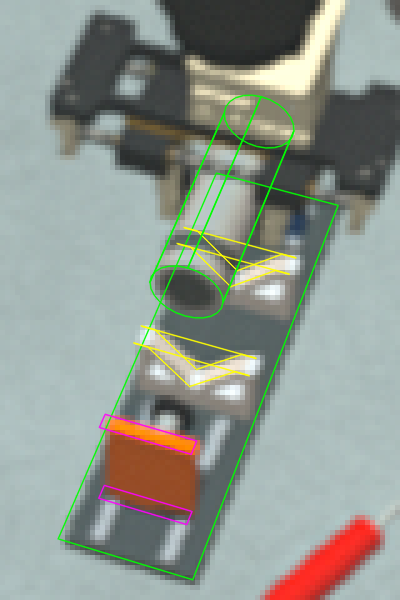

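View pics/o_t1.png

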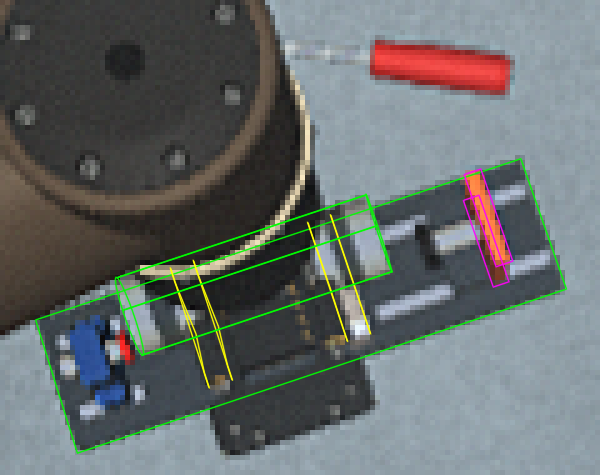

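The barrel is held at its middle. Its near end disc is at (190,287) in the scene crop, within about 1 px of the prediction, and it sits over the Vs. Next I lower it, stopping on force.

```bash
cat >> h.py <<'E'
CA=107.7; E1=np.array([np.cos(np.radians(CA)),np.sin(np.radians(CA)),0]); E2=np.array([-E1[1],E1[0],0]); EZ=np.array([0,0,1.])
M=np.array([E1,E2,EZ])
C0=np.array([.623,.099,0])
def avg(n=6,dt=.02):
    F=[];T=[]
    for _ in range(n): F.append(robot.read_force());T.append(robot.read_ft_torque());robot.dwell(dt)
    return M@np.mean(F,0),M@np.mean(T,0)
def cp(): return M@(robot.read_position()-C0)
E
python3 - <<'E'
from h import *
R=Rz(-72.3)
w=lambda x,y,z:C0+M.T@np.array([x,y,z])
robot.servo_line(w(-.003,0,.06),R,speed=.08); robot.dwell(.15)
f0,t0=avg(10); print(robot.read_t(),cp().round(4),f0.round(2),t0.round(3))
z=.06
while z>.036:
    z-=.0015; robot.servo_line(w(-.003,0,z),R,speed=.015); f,t=avg(4)
    d=f-f0; print(round(z,4),cp().round(4),d.round(2),(t-t0).round(3))
    if d[2]>4 or np.hypot(d[0],d[1])>5: break
print(robot.read_t())
E
```

```text
12.2917 [-0.003  -0.0002  0.0604] [-0.02  0.28 -4.73] [-0.043 -0.065  0.008]
0.0585 [-0.003   0.0001  0.0584] [-0.26 -0.46 -0.21] [-0.021 -0.012 -0.02 ]
0.057 [-0.003   0.      0.0569] [ 0.41 -0.41  0.22] [ 0.009  0.048 -0.028]
0.0555 [-0.003   0.      0.0555] [-0.19  0.33 -0.27] [-0.01   0.026 -0.009]
0.054 [-0.003   0.      0.0539] [ 0.33 -0.31 -0.07] [-0.016  0.015  0.001]
0.0525 [-0.003   0.      0.0525] [ 0.09 -0.44  0.29] [ 0.018  0.011 -0.035]
0.051 [-0.003   0.      0.0509] [-0.21 -0.27  0.3 ] [-0.005  0.028 -0.035]
0.0495 [-0.003   0.      0.0495] [ 0.19 -0.32  0.37] [ 0.011  0.013 -0.034]
0.048 [-0.003   0.      0.0479] [ 0.25  0.26 -0.17] [0.008 0.039 0.008]
0.0465 [-0.003   0.0001  0.0464] [ 0.26 -0.34  0.4 ] [-0.021  0.016  0.002]
0.045 [-0.003  -0.0002  0.0451] [ 0.22 -0.69  0.19] [-0.248  0.006 -0.007]
0.0435 [-0.003  -0.001   0.0441] [-0.31 -2.8   3.84] [-1.035  0.183 -0.015]
0.042 [-0.003  -0.0018  0.0432] [-0.85 -5.02  9.45] [-1.565  0.254  0.023]
16.0917
```

```bash
python3 - <<'E'
from h import *
R=Rz(-72.3)
w=lambda x,y,z:C0+M.T@np.array([x,y,z])
f0=np.array([-.02,.28,-4.7]);t0=np.array([-.043,-.065,.008])
y=-.002
robot.servo_line(w(-.003,y,.0445),R,speed=.015)
z=.0445
for i in range(8):
    f,t=avg(5); d=f-f0; print(round(y,4),round(z,4),cp().round(4),d.round(2),(t-t0).round(3))
    if d[2]>6.5 and abs(d[1])<1.5: break
    if abs(d[1])>1.2: y+=np.clip(d[1]*.0004,-.001,.001)
    if d[2]<6: z-=.0008
    robot.servo_line(w(-.003,y,z),R,speed=.015)
print(robot.read_t())
for n in('top','scene'):
    q,_d=robot.grab_frame(n);np.savez(n+'2.npz',p=q,d=_d)
q=np.load('scene2.npz')['p'][130:250,265:345,::-1]; cv2.imwrite('pics/bed_s.png',cv2.resize(q,None,fx=5,fy=5,interpolation=cv2.INTER_CUBIC))
E
```

```text
-0.002 0.0445 [-0.0029 -0.0012  0.0439] [ 0.52 -2.16  2.23] [-0.654 -0.171 -0.088]
-0.0029 0.0437 [-0.003  -0.002   0.0432] [1.07 0.29 1.98] [ 0.218 -0.294 -0.097]
-0.0029 0.0429 [-0.003  -0.0021  0.043 ] [2.18 4.56 8.01] [ 1.739 -0.8   -0.249]
-0.0019 0.0429 [-0.003  -0.0021  0.043 ] [1.71 1.49 6.39] [ 0.687 -0.55  -0.256]
-0.0013 0.0429 [-0.003  -0.002   0.0431] [ 0.73 -1.85  4.15] [-0.616 -0.213 -0.263]
-0.002 0.0421 [-0.003  -0.0021  0.043 ] [ 1.55  2.12 11.75] [ 0.8   -0.676 -0.263]
-0.0012 0.0421 [-0.003  -0.0021  0.043 ] [ 1.2  -0.83 10.98] [-0.17  -0.442 -0.294]
18.5417
```

View pics/bed_s.png

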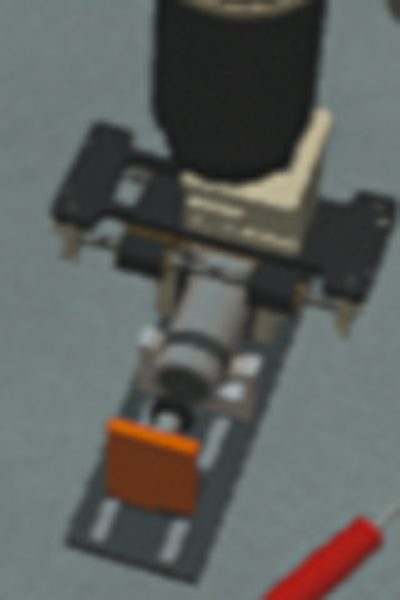

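Down force is 11 N at a rigid height of z = 0.043. Referring the moments to the wrist puts the load within 10 mm of the barrel's middle, so both Vs are carrying it. I'll ease the push and release.

```bash
python3 - <<'E'
from h import *
R=Rz(-72.3)
w=lambda x,y,z:C0+M.T@np.array([x,y,z])
f0=np.array([-.02,.28,-4.7])
robot.servo_line(w(-.003,-.0016,.0426),R,speed=.015)
f,t=avg(5);print('before',cp().round(4),(f-f0).round(2))
robot.move_gripper(.8);f,t=avg(5);print('open',robot.read_t(),robot.read_grip_width()*88,cp().round(4),f.round(2))
robot.servo_line(w(-.003,-.0018,.07),R,speed=.05)
robot.servo_line(w(-.003,-.0018,.2),R,speed=.2)
robot.goto(w(-.215,-.0018,.2),R); print(robot.read_t())
for n in('top','scene'):
    q,d=robot.grab_frame(n);np.savez(n+'3.npz',p=q,d=d)
q=np.load('scene3.npz')['p'][130:260,255:355,::-1]; cv2.imwrite('pics/rel_s.png',cv2.resize(q,None,fx=4,fy=4,interpolation=cv2.INTER_CUBIC))
q=np.load('top3.npz')['p'][130:260,170:330,::-1]; cv2.imwrite('pics/rel_t.png',cv2.resize(q,None,fx=4,fy=4,interpolation=cv2.INTER_CUBIC))
E
```

```text
before [-0.003 -0.002  0.043] [ 1.27 -0.8  10.04]
open 19.7417 70.16475789746987 [-0.003  -0.0016  0.0426] [-0.13  0.5  -0.12]
22.1
```

View pics/rel_s.png

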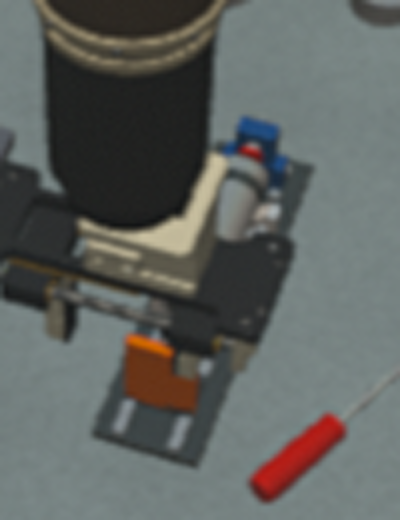

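View pics/rel_t.png

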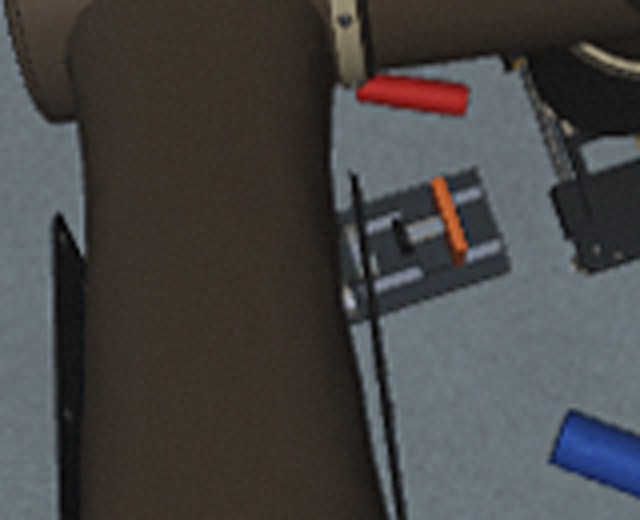

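```bash
python3 - <<'E'
from h import *
R=Rz(-72.3); yc=-.0018
w=lambda x,y,z:C0+M.T@np.array([x,y,z])
robot.move_gripper(0.0)
robot.goto(w(-.19,yc,.12),R); robot.servo_line(w(-.19,yc,.05),R,speed=.1); robot.dwell(.15)
f0,t0=avg(10,.02); print(robot.read_t(),robot.read_grip_width(),cp().round(4),f0.round(2))
x=-.19
while x<-.10:
    x+=.002; robot.servo_line(w(x,yc,.05),R,speed=.02); f,t=avg(3,.01); d=f-f0
    print(round(x,4),cp().round(4),d.round(2))
    if d[0]<-1.8: break
print(robot.read_t())
E
```

```text
25.0083 0.0020772046035032908 [-0.19   -0.002   0.0505] [-0.09  0.04  0.15]
-0.188 [-0.1879 -0.0018  0.05  ] [-0.39  0.1  -0.28]
-0.186 [-0.1859 -0.0018  0.05  ] [0.34 0.38 0.07]
-0.184 [-0.1839 -0.0018  0.05  ] [0.54 0.57 0.01]
-0.182 [-0.1819 -0.0018  0.05  ] [-0.07 -0.24  0.35]
-0.18 [-0.1799 -0.0018  0.05  ] [-0.18 -0.14 -0.36]
-0.178 [-0.1779 -0.0018  0.05  ] [ 0.16  0.44 -0.14]
-0.176 [-0.1759 -0.0018  0.05  ] [ 0.06  0.13 -0.39]
-0.174 [-0.1739 -0.0018  0.05  ] [0.1  0.47 0.03]
-0.172 [-0.1719 -0.0018  0.05  ] [-0.58  0.9  -0.19]
-0.17 [-0.1699 -0.0018  0.05  ] [-0.28  0.21  0.14]
-0.168 [-0.1679 -0.0018  0.05  ] [-0.16 -0.58 -0.7 ]
-0.166 [-0.1659 -0.0018  0.05  ] [-0.08  0.05  0.22]
-0.164 [-0.1639 -0.0018  0.05  ] [0.19 0.16 0.38]
-0.162 [-0.1619 -0.0018  0.05  ] [-0.09 -0.54  0.01]
-0.16 [-0.1599 -0.0018  0.05  ] [0.32 0.34 0.  ]
-0.158 [-0.1579 -0.0018  0.05  ] [ 0.32  0.1  -0.55]
-0.156 [-0.1559 -0.0018  0.05  ] [ 0.39 -0.12  0.03]
-0.154 [-0.1539 -0.0018  0.05  ] [ 0.14 -0.39 -0.27]
-0.152 [-0.1519 -0.0018  0.05  ] [-0.02 -0.2  -0.08]
-0.15 [-0.1499 -0.0018  0.05  ] [-0.26 -0.13 -0.3 ]
-0.148 [-0.1479 -0.0018  0.05  ] [0.08 0.35 0.21]
-0.146 [-0.1461 -0.0018  0.05  ] [-0.96 -0.12  0.19]
-0.144 [-0.144  -0.0018  0.05  ] [-2.23 -0.44 -0.86]
31.3333
```

```bash
python3 - <<'E'
from h import *
R=Rz(-72.3); yc=-.0018
w=lambda x,y,z:C0+M.T@np.array([x,y,z])
f0=np.array([-.09,.04,.15])
x=-.144; F=3; i=0; t_start=robot.read_t()
while x<-.06 and robot.read_t()<54:
    x+=np.clip((15-F)*.00014,.0003,.0018); robot.servo_line(w(x,yc,.05),R,speed=.02); f,t=avg(3,.01); d=f-f0; F=-d[0]
    if i%2==0 or F>8: print(round(x,4),cp().round(4),d.round(2))
    i+=1
    if F>14.3: break
print(robot.read_t())
E
```

```text
-0.1423 [-0.1422 -0.0018  0.05  ] [-2.08  0.24 -0.54]
-0.1387 [-0.1385 -0.0018  0.05  ] [-1.42  0.37 -0.12]
-0.1351 [-0.135  -0.0018  0.05  ] [-1.35  0.06 -0.4 ]
-0.1315 [-0.1314 -0.0018  0.05  ] [-1.18 -0.18 -0.05]
-0.1279 [-0.1277 -0.0018  0.05  ] [-1.25  0.04  0.5 ]
-0.1247 [-0.1251 -0.0018  0.05  ] [-5.4 -0.2 -0.8]
-0.1221 [-0.1228 -0.0018  0.05  ] [-6.38 -0.71 -1.15]
-0.1197 [-0.1203 -0.0018  0.05  ] [-6.97 -0.6  -1.75]
-0.1174 [-0.1181 -0.0018  0.05  ] [-6.74 -0.5  -1.09]
-0.1151 [-0.1158 -0.0018  0.05  ] [-6.99 -0.85 -2.27]
-0.1129 [-0.1136 -0.0018  0.05  ] [-7.34 -0.17 -1.89]
-0.1107 [-0.1115 -0.0018  0.05  ] [-7.27 -0.69 -1.75]
-0.1085 [-0.1095 -0.0018  0.05  ] [-8.28 -0.68 -1.42]
-0.1076 [-0.1086 -0.0018  0.05  ] [-8.63 -0.31 -1.64]
-0.1067 [-0.1078 -0.0018  0.05  ] [-8.86 -0.75 -1.7 ]
-0.1058 [-0.1069 -0.0018  0.05  ] [-9.96 -0.7  -2.17]
-0.1051 [-0.1063 -0.0018  0.05  ] [-9.43 -1.21 -1.8 ]
-0.1043 [-0.1055 -0.0018  0.05  ] [-9.37 -0.86 -2.15]
-0.1036 [-0.1047 -0.0018  0.0501] [-9.54 -1.46 -2.18]
-0.1028 [-0.1043 -0.0018  0.0501] [-11.28  -0.76  -2.29]
-0.1023 [-0.1043 -0.0018  0.05  ] [-13.8   -1.67  -3.31]
-0.102 [-0.1043 -0.0018  0.05  ] [-15.41  -1.46  -3.29]
40.6833
```

The tool stopped dead at x = −0.1043 while the force climbed from 11 to 15 N. The force first rose at about −0.110, so the button took about 6 mm of travel and is on its shoulder. I'll hold briefly, confirm, then back off.

```bash
python3 - <<'E'
from h import *
R=Rz(-72.3); yc=-.0018
w=lambda x,y,z:C0+M.T@np.array([x,y,z])
f0=np.array([-.09,.04,.15])
for x in(-.102,-.1019):
    robot.servo_line(w(x,yc,.05),R,speed=.01); f,t=avg(10,.03); print(x,cp().round(4),(f-f0).round(2))
robot.servo_line(w(-.13,yc,.05),R,speed=.04); f,t=avg(4);print('off',(f-f0).round(2))
robot.servo_line(w(-.16,yc,.05),R,speed=.15)
robot.servo_line(w(-.16,yc,.2),R,speed=.2)
robot.goto([.42,-.2,.25],R); print(robot.read_t())
for n in('top','scene'):
    q,d=robot.grab_frame(n);np.savez(n+'4.npz',p=q,d=d);cv2.imwrite(f'pics/e_{n}.png',q[:,:,::-1])
q=np.load('scene4.npz')['p'][140:260,260:360,::-1]; cv2.imwrite('pics/end_s.png',cv2.resize(q,None,fx=5,fy=5,interpolation=cv2.INTER_CUBIC))
q=np.load('top4.npz')['p'][160:240,180:310,::-1]; cv2.imwrite('pics/end_t.png',cv2.resize(q,None,fx=5,fy=5,interpolation=cv2.INTER_CUBIC))
E
```

```text
-0.102 [-0.1043 -0.0018  0.0501] [-15.27  -1.52  -3.68]
-0.1019 [-0.1043 -0.0018  0.0501] [-15.6   -1.2   -3.94]
off [ 0.11  0.05 -0.18]
45.1583
```

View pics/end_s.png

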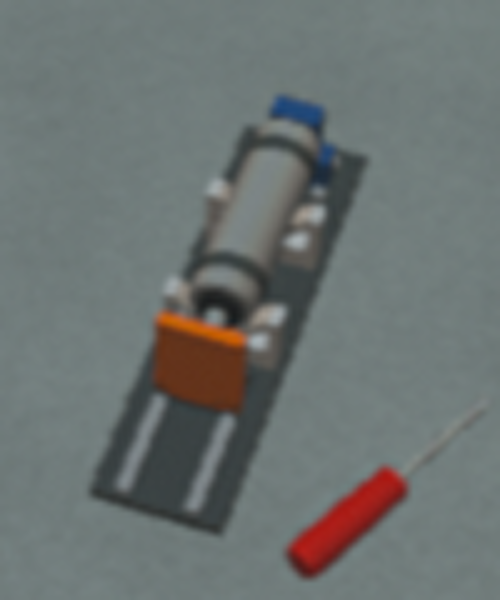

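View pics/end_t.png

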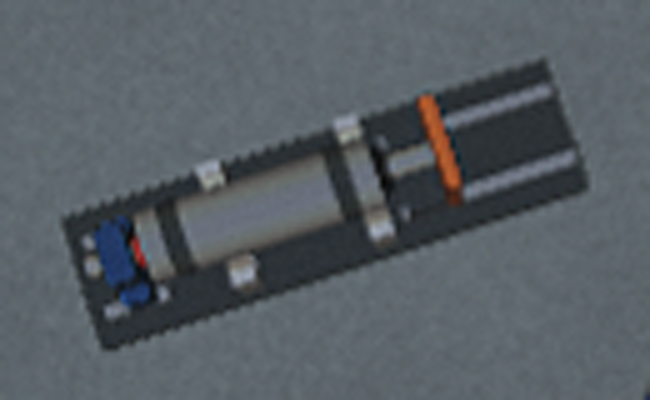

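View pics/e_scene.png

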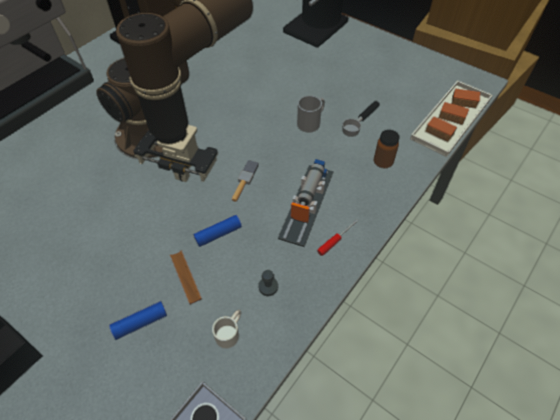

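The barrel lies in both Vs, with the tail pad against its near end (215,305 in the scene crop) and the button at (140,250) in the top crop. Nothing else has moved and the arm is clear, so I'm handing the job in.

```bash
python3 -c "
from rig import robot
robot.job_done(); print(robot.read_t())"
```

```text
the job is handed in; nothing more can be done
the job is handed in; nothing more can be done
```

The barrel is in the V-cradle, pinched between the tail slide and the stop with the red button fully in. I handed the job in at about 45 s of the 67 s allowed.

- **Lowering and release:** I lowered the barrel in small steps until it met rigid support. One side touched first, so I moved it about 2 mm sideways. It then took a steady 10–11 N, with the load near its middle and little sideways force, and I let go.
- **Push:** I pushed the tail slide with the shut fingers. The force rose at about 6 mm before the end, and then the slide stopped dead while the force climbed. I held it there at 15.3–15.6 N and backed off.
- **Last checks:**
  - The force read zero once the fingers were off the slide.
  - The final pictures show the barrel lying in both Vs, with the tail pad against its near end and its far end against the button.
  - By eye, the bystanders and the blue look-alikes are where they were.
- **Not confirmed:**
  - Full button travel is inferred from the 6 mm and the rigid stop. The pictures are too coarse to measure it.
  - The two cameras disagreed by up to about 7 mm on the barrel's first position. Closing the gripper centred it sideways. The leftover offset along the barrel, about 3 mm, I allowed for when placing it.

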